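# Load the brass valve plug into the spring magazine

### The job

Take the brass valve plug, set it foot first into the funnel of the green spring-loaded magazine and push it straight down with the gripper against the spring until the side catches snap over its foot and keep it there. Let go, and leave the steel and the white nylon plugs standing where they are.

Things in the scene. Friction and masses are not known exactly. Their poses are not given: they have to be found in the camera images.
- brass_plug: Brass (yellow-gold) valve plug to load: round foot 42 mm diameter, 25 mm tall, two black rings, lower edge chamfered; above it a plain stem 22 mm diameter, 75 mm long; 100 mm tall, 150 to 290 g. Stands on its foot. Origin: centre of its underside, z up the stem. Yaw does not matter. Push it held by the upper stem, or press on the stem's top.
- steel_plug: A plug of the same shape and size in dark grey steel. Leave it standing. Origin: centre of its underside.
- nylon_plug: A plug of the same shape and size in white nylon. Leave it standing. Origin: centre of its underside.
- magazine: Green spring magazine bolted to the bench: upright column on a 120 x 120 mm base plate with an 82 x 82 mm collar, rim 110 mm above the bench. Origin: centre of its underside; z up the column's axis. Inside the rim a square funnel, 74 mm wide, narrows over 14 mm of depth to a 46 mm square bore.
- mouth (a point): Centre of the magazine's mouth, on the column's axis at rim height. Two sprung catches, on the magazine's +y and -y sides inside the bore, snap over the plug's foot once the foot's top is 30 mm below the rim (plug's underside 55 mm above the bench). Latched, the plug rests there with 45 mm of stem standing above the rim.
- follower (a joint): Travel (m) of the blue sprung plate in the bore: 0 at rest, its top 20 mm below the rim (90 mm above the bench; a plug set in the mouth rests there); grows downwards; latch at 0.035, hard stop at 0.045. Spring 4 N at the start, 12 N at the latch; the catches add about 2 N early on. Push 2 to 8 mm past the latch, then let go.
Mind the look-alikes: they are no part of the job. There is more than one size of the steel_plug; the job needs the smaller. What is shaped like the brass_plug but blue is not meant.

How it is judged:
By the outcome, as a careful person would: the job done as asked, in the order asked, and still so for the second after the job is handed in, with the robot touching nothing.
It also fails if it takes over 48 s, if anything falls off the work surface, if the arm or the gripper's body presses on something with over 40 N, if the wrist force passes 120 N, or if a joint passes its speed limit or range.

### The arm

A 6-joint arm with a two-finger parallel gripper is mounted at the origin on the work surface. World frame = base frame: x ahead of the robot, y to its left, z up, the work surface at z = 0. Lengths are in m, angles in degrees, forces in N, time in s.
With the tool pointing down it reaches from about 0.4 to 0.925 m from the base axis. Payload 12.5 kg.
Tool frame: the origin (TCP) lies midway between the tips of the shut fingers; the grasp point (between the pads) lies ctrl.pinch_z behind it (ctrl.pinch_z is the distance from the TCP to the grasp point, in m); z points along the fingers, y is the line along which they close (so a half turn about z gives the same grasp; the last joint's range is limited). The gripper opens to 95 mm and grips with 3 to 60 N. Pads are 20 mm wide; open, the fingers measure 119 mm over their backs; the gripper's body (75 mm by 180 mm) begins 59 mm behind the grasp point.
Start: joints at [62.59, 28.126, 89.318, -0, 62.55, -6.05], TCP at [0.228, 0.582, 0.215] pointing down, gripper open.
Joint ranges: [-177.58, 177.58], [-47.91, 125.51], [2.72, 160], [-65.01, 245.01], [3.68, 167.84], [-153.87, 153.87]. Speed limits (degrees/s): [127.2, 127.2, 159.86, 180, 180, 180].

### API

Orientations are given as a 3x3 rotation matrix whose columns are the frame's x, y, z axes.
In Python, from station import ctrl, viewer, models gives the robot as it stands.
- The arm moves only by the tool apply_moves, never from a script. Its arguments are lists of equal length, an entry for each row: "slide": the shift along the tool's x, y, z scaled (see below), a list of three; "dr": the turn, a rotation vector about the tool's x, y, z scaled (see below), a list of three; "hand": the closure in counts, from 0 (fully open) to 255 (shut). A call has 1 to 20 rows; each row is the pose to reach, as a shift and turn from the pose commanded when the call began, along the tool's axes at that moment, turning the shorter way round; what a row does not reach only later rows make up. The controller multiplies each number of a shift by 0.4 m and each number of a turn by 180 degrees. A row lasts 1/12 s, in which the tool goes at most 41.7 mm and 7.16 degrees, less where a joint would pass 70% of its speed; a pose out of reach is approached as far as the arm can. A call with a number of a shift or a turn outside -1 to 1 is refused whole. A call with a gripper value outside its range is refused whole. The fingers move at their own pace and stop on an object; "force" is the grip in N (left out, the last holds). Time passes only in rows, so rows that repeat a pose let the fingers close. It gives the time, the measured TCP pose, the force and the opening at its end, in the units of the state.
- ctrl.read_state(): the state, without advancing time (a new reading comes with each control period).
- viewer.camera(name): name is "side" or "top" or "wrist"; returns the picture (400x640x3 uint8, red, green, blue); there is no depth.
- viewer.camera_model(name): a dict with "mtx" (3x3 intrinsics, pixels), "rvec" (rotation vector, rad) and "tvec" (3), from world to camera coordinates, as OpenCV has them. Camera axes: x right, y down, z forward; pixel columns grow to the right and rows downward; lengths in m; the calibration is good to about 2 mm. A picture is of the moment at which its call begins: read the wrist's pose just before it. camera_model takes no time and is no camera call; for the wrist camera it gives the pose at the moment of the call.
- ctrl.job_done(): hands the job in, once; it reports no verdict.
Trained networks look in the newest picture that a camera, given by its name, has taken for a name from the list of things; names that differ only in an ending like _2 or _b are one class to them, and where a whole thing is asked for, a point or a joint stands for the part that bears it (a point fixed in the world has none). Each returns a list of dicts, best first, with "conf" (0 to 1); they miss things now and then, are a little off and sometimes report something else, mostly with a low value. They report only what shows in the picture. A call takes as long as a camera call. They do not tell look-alikes from the thing itself.
- models.find_in(camera, label): "pixel" ([column, row] in pixels, amid what is visible of it).
The state is a dict: "clock": time; "joints": joint angles; "qvel": joint speeds; "tau": joint torques, N m; "eef_pos": TCP position; "tool_rot": TCP orientation; "wrist_force": force on the tool from outside, world axes, zero at the start; "torque": the same for the moment, N m; "grip_width": finger opening in m.
Only numpy, scipy, OpenCV 4.12 (cv2) and the standard library are available. Lean on these libraries where they do the work, as an engineer would, in place of code of your own. Each camera call takes 0.05 s, during which the arm holds its last target. There are 200 camera calls.

## Working session

There is one attempt and no reset: what is moved stays moved. The work goes in short steps, Python scripts to look and compute and a tool call to move; the robot and the scene stay as the last step left them, time stands still between calls to the robot, and variables do not carry over. Pictures are saved under pics/ and viewed, on a budget of 10 in all, crops included, one or two more only if the job needs it, and the job is handed in when it is done.

Besides the shell and the picture viewer there is one more tool, called in YAML: its name, and indented under it one key for each argument. apply_moves: Moves the arm, as the interface text tells. Its arguments: {"type":"object","properties":{"slide":{"type":"array","items":{"type":"array","items":{"type":"number"}}},"dr":{"type":"array","items":{"type":"array","items":{"type":"number"}}},"hand":{"type":"array","items":{"type":"number"}},"force":{"type":"number"}},"required":["slide","dr","hand"]}

```bash
mkdir -p pics; cat > h.py <<'E'
import numpy as np, cv2
from station import ctrl, viewer, models
def snap(c,n):
    im=viewer.camera(c); cv2.imwrite(f'pics/{n}.png',im[:,:,::-1]); return im
def ray(c,px,z,m=None):
    m=m or viewer.camera_model(c); K=np.array(m['mtx']);R=cv2.Rodrigues(np.array(m['rvec'],float))[0];t=np.array(m['tvec'],float).ravel()
    d=R.T@np.linalg.inv(K)@[px[0],px[1],1]; o=-R.T@t
    return o+d*(z-o[2])/d[2]
def proj(c,P):
    m=viewer.camera_model(c); return cv2.projectPoints(np.array(P,float).reshape(-1,3),np.array(m['rvec'],float),np.array(m['tvec'],float),np.array(m['mtx']),None)[0].reshape(-1,2)
E
python3 - <<'E'
from h import *
a=snap('top','t0'); b=snap('side','s0')
for c in('top','side'):
    print(c)
    for l in('brass_plug','steel_plug','nylon_plug','magazine'):
        print(l,[(np.round(d['pixel']).tolist(),round(d['conf'],2)) for d in models.find_in(c,l)])
s=ctrl.read_state();print(s['clock'],s['tool_rot'],ctrl.pinch_z,s['grip_width'])
cv2.imwrite('pics/ts0.png',cv2.resize(np.vstack([a,b]),None,fx=.75,fy=.75,interpolation=cv2.INTER_AREA)[:,:,::-1])
E
```

```text
top
brass_plug [([428.0, 218.0], 0.89), ([433.0, 257.0], 0.72)]
steel_plug [([310.0, 178.0], 0.92), ([357.0, 182.0], 0.88), ([220.0, 162.0], 0.29), ([224.0, 173.0], 0.2)]
nylon_plug [([339.0, 248.0], 0.68)]
magazine [([226.0, 171.0], 0.62)]
side
brass_plug [([454.0, 161.0], 0.78), ([417.0, 150.0], 0.57)]
steel_plug [([350.0, 163.0], 0.85), ([316.0, 188.0], 0.85)]
nylon_plug [([395.0, 214.0], 0.8)]
magazine [([244.0, 240.0], 0.98)]
0.5 [[-9.31313717e-01  3.64218013e-01  1.40086631e-05]
 [ 3.64218014e-01  9.31313716e-01  2.29832563e-05]
 [-4.67554415e-06  2.65068292e-05 -1.00000000e+00]] 0.0188 0.09541876836871303
```

View pics/ts0.png

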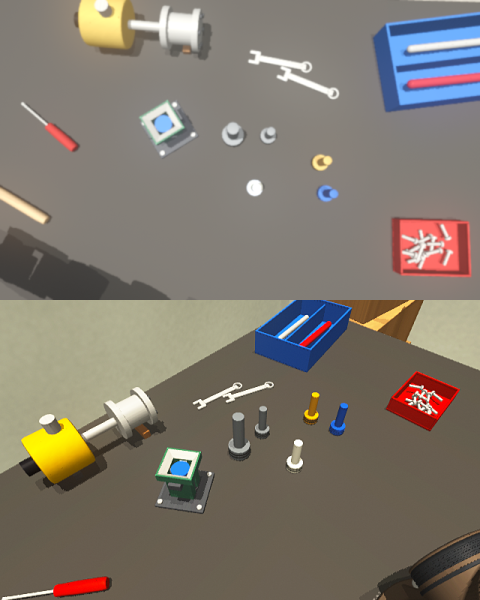

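Brass-like candidates: yellow at top (428,215) / side (417,145), and blue at top (437,257) / side (452,160). Steel candidates are at (310,178), the large one, and (357,180), the small one. Nylon is at (339,249). The yellow one fits the description. I'll check it close up and measure it and the magazine.

```bash
python3 - <<'E'
from h import *
a=cv2.imread('pics/t0.png');b=cv2.imread('pics/s0.png')
def crop(i,x,y,w,h,f): return cv2.resize(i[y:y+h,x:x+w],None,fx=f,fy=f,interpolation=cv2.INTER_CUBIC)
A=crop(a,180,125,80,85,5); B=crop(a,395,195,80,85,5)
cv2.imwrite('pics/c0.png',np.hstack([A,B]))
hsv=cv2.cvtColor(a,cv2.COLOR_BGR2HSV)
for c,i,(x,y,w,h) in(('top',a,(395,195,60,45)),('side',b,(395,115,40,55))):
    hs=cv2.cvtColor(i,cv2.COLOR_BGR2HSV)[y:y+h,x:x+w]
    m=((hs[...,0]>12)&(hs[...,0]<35)&(hs[...,1]>120)).astype(np.uint8)
    n,_,st,ce=cv2.connectedComponentsWithStats(m);k=1+st[1:,4].argmax();print(c,st[k][:5]+[x,y,0,0,0],ce[k]+[x,y])
for c in('top','side'):
    m=viewer.camera_model(c);R=cv2.Rodrigues(np.array(m['rvec'],float))[0];print(c,'pos',-R.T@np.ravel(m['tvec']),'f',m['mtx'][0][0])
print('brass foot guess',ray('top',(425,217),.0125), ray('side',(415,163),.0125))
print('blue fol', ray('top',(217,165),.09),ray('side',(241,224),.09))
E
```

```text
top [422 211  12  10  77] [427.03896104 215.72727273]
side [404 123  22  43 562] [416.00355872 146.26156584]
top pos [ 0.43934971 -0.09444898  1.01491775] f 488.80581289382917
side pos [0.19638122 0.29582998 0.66363366] f 413.5975856136833
brass foot guess [ 0.51479213 -0.32741843  0.0125    ] [ 0.49995478 -0.31220385  0.0125    ]
blue fol [0.59893819 0.08922703 0.09      ] [0.597884  0.0863805 0.09     ]
```

View pics/c0.png

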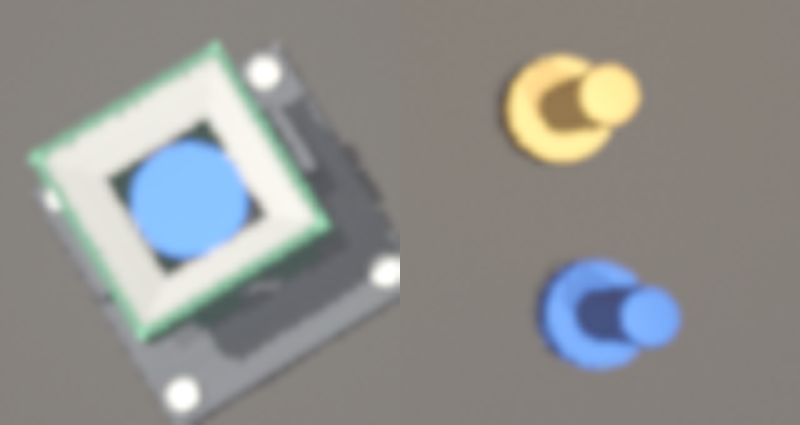

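The crop confirms that the yellow plug is the brass one (stem top at px 437,214; foot at 427,217) and the other is blue. The magazine rim corners are at (223,133), (187,156), (245.6,170) and (208.6,192.6).

```bash
python3 - <<'E'
from h import *
print('stem top',ray('top',(437,214.2),.1),'foot',ray('top',(427,216.6),.025))
C=[ray('top',(x/5+180,y/5+125),.11) for x,y in((215,42),(328,225),(143,338),(35,157))]
print(np.round(C,4),np.mean(C,0)); C=np.array(C)
for i in range(4):
    e=C[(i+1)%4]-C[i];print(np.linalg.norm(e),np.degrees(np.arctan2(e[1],e[0]))%90)
print('blue stem',ray('top',((650-400)/5+395,317/5+195),.1))
for n,p in dict(bigsteel=(311,172),steel=(360,175),nylon=(339,249)).items(): print(n,ray('top',p,.1))
s=ctrl.read_state();R=np.array(s['tool_rot']);print(s['eef_pos'])
t=ray('top',(437,214.2),.1)
print('slide', R.T@(np.array([t[0],t[1],.2])-s['eef_pos'])/.4)
E
```

```text
stem top [ 0.51403147 -0.32959682  0.1       ] foot [ 0.51476558 -0.32857131  0.025     ]
[[0.6561 0.0766 0.11  ]
 [0.5873 0.0313 0.11  ]
 [0.543  0.0986 0.11  ]
 [0.6104 0.1423 0.11  ]] [0.59923385 0.08719981 0.11      ]
0.08236873095202207 33.37662404862354
0.08057518599468326 33.359439109727134
0.0803219597348578 32.95701403816758
0.08001256649135434 34.826677195483356
blue stem [ 0.43196974 -0.34435634  0.1       ]
bigsteel [ 0.58822817 -0.09120843  0.1       ]
steel [ 0.58479462 -0.18402934  0.1       ]
nylon [ 0.44449235 -0.14694704  0.1       ]
[0.22762528 0.58208817 0.21462524]
slide [-1.4969651  -1.86187707  0.03652074]
```

apply_moves:
  slide:
    - [-0.979,-0.911,0]
    - [-0.979,-0.911,0]
    - [-0.979,-0.911,0]
    - [-0.979,-0.911,0]
    - [-0.979,-0.911,0]
    - [-0.979,-0.911,0]
    - [-0.979,-0.911,0]
    - [-0.979,-0.911,0]
    - [-0.979,-0.911,0]
    - [-0.979,-0.911,0]
    - [-0.979,-0.911,0]
    - [-0.979,-0.911,0]
    - [-0.979,-0.911,0]
    - [-0.979,-0.911,0]
    - [-0.979,-0.911,0]
  dr:
    - [0,0,0]
    - [0,0,0]
    - [0,0,0]
    - [0,0,0]
    - [0,0,0]
    - [0,0,0]
    - [0,0,0]
    - [0,0,0]
    - [0,0,0]
    - [0,0,0]
    - [0,0,0]
    - [0,0,0]
    - [0,0,0]
    - [0,0,0]
    - [0,0,0]
  hand: [0,0,0,0,0,0,0,0,0,0,0,0,0,0,0]

```text
clock: 1.75
eef_pos: [0.4601, 0.0987, 0.2146]
tool_rot: [[-0.93, 0.368, -0.0], [0.368, 0.93, 0.0], [0.0, 0.0, -1.0]]
wrist_force: [-0.7, -0.1, 0.2]
grip_width: 0.095
```

apply_moves:
  slide:
    - [-0.516,-0.949,0]
    - [-0.516,-0.949,0]
    - [-0.516,-0.949,0]
    - [-0.516,-0.949,0]
    - [-0.516,-0.949,0]
    - [-0.516,-0.949,0]
    - [-0.516,-0.949,0]
    - [-0.516,-0.949,0]
    - [-0.516,-0.949,0]
    - [-0.516,-0.949,0]
    - [-0.516,-0.949,0]
    - [-0.516,-0.949,0]
    - [-0.516,-0.949,0]
    - [-0.516,-0.949,0]
  dr:
    - [0,0,0]
    - [0,0,0]
    - [0,0,0]
    - [0,0,0]
    - [0,0,0]
    - [0,0,0]
    - [0,0,0]
    - [0,0,0]
    - [0,0,0]
    - [0,0,0]
    - [0,0,0]
    - [0,0,0]
    - [0,0,0]
    - [0,0,0]
  hand: [0,0,0,0,0,0,0,0,0,0,0,0,0,0]

```text
clock: 2.92
eef_pos: [0.5137, -0.3266, 0.2145]
tool_rot: [[-0.932, 0.363, -0.0], [0.363, 0.932, 0.001], [0.001, 0.001, -1.0]]
wrist_force: [-0.4, 0.1, 0.0]
grip_width: 0.0952
```

```bash
python3 - <<'E'
from h import *
s=ctrl.read_state();R=np.array(s['tool_rot']);p=np.array(s['eef_pos']);print(s['clock'],p,s['joints'],s['wrist_force'])
im=snap('wrist','w1')
print('proj',proj('wrist',[[.514,-.329,.1],[.5145,-.3285,.025]]))
hs=cv2.cvtColor(im,cv2.COLOR_RGB2HSV);m=((hs[...,0]>12)&(hs[...,0]<35)&(hs[...,1]>110)).astype(np.uint8)
n,_,st,ce=cv2.connectedComponentsWithStats(m)
for k in range(1,n):
    if st[k,4]>100: print(st[k],ce[k])
E
```

```text
2.9167 [ 0.51372674 -0.32656318  0.21454674] [-3.86673231e+01  2.68187348e+01  9.16780584e+01  2.37102924e-02
  6.15539241e+01 -1.07397035e+02] [-0.37207592  0.09873736  0.01567095]
proj [[314.97387369 197.15453982]
 [315.88658357 182.88761161]]
[ 299  167   34   43 1098] [315.53551913 187.05555556]
[471 251  30  53 690] [487.73188406 277.1942029 ]
[134 252  31  52 693] [146.54978355 277.53679654]
[492 314  86   7 426] [532.39671362 317.08685446]
```

View pics/w1.png

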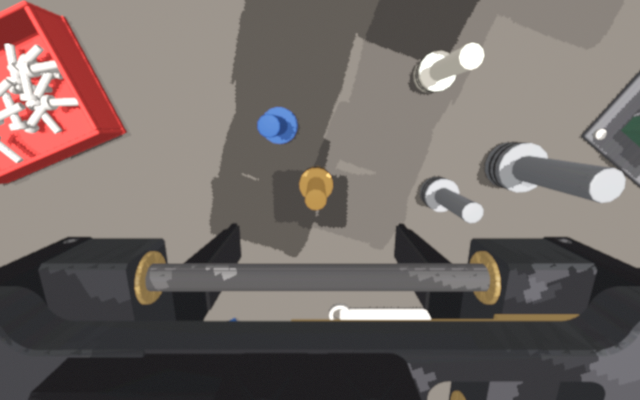

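The wrist view shows the brass stem top at about (316,200). My estimate projected to (315,197), so they agree to a few mm. Blue is at (275,125), with a clear gap. I'll refine and work out the descent.

```bash
python3 - <<'E'
from h import *
s=ctrl.read_state();R=np.array(s['tool_rot']);p=np.array(s['eef_pos'])
a=ray('wrist',(316,199.5),.1);b=ray('wrist',(316,184),.025);print(a,b)
t=np.array([.5143,-.3295,.066]); t[:2]=(t[:2]+a[:2])/2
print(t,R.T@(t-p)/.4, p)
E
```

```text
[ 0.51660457 -0.32892528  0.1       ] [ 0.51585701 -0.32887939  0.025     ]
[ 0.51545229 -0.32921264  0.066     ] [-0.00639389 -0.00493053  0.37191236] [ 0.51380958 -0.32652087  0.21476658]
```

apply_moves:
  slide:
    - [-0.005,-0.004,0.1]
    - [-0.005,-0.004,0.2]
    - [-0.005,-0.004,0.28]
    - [-0.005,-0.004,0.34]
    - [-0.005,-0.004,0.372]
    - [-0.005,-0.004,0.372]
    - [-0.005,-0.004,0.372]
    - [-0.005,-0.004,0.372]
    - [-0.005,-0.004,0.372]
    - [-0.005,-0.004,0.372]
    - [-0.005,-0.004,0.372]
    - [-0.005,-0.004,0.372]
    - [-0.005,-0.004,0.372]
    - [-0.005,-0.004,0.372]
    - [-0.005,-0.004,0.372]
    - [-0.005,-0.004,0.372]
  dr:
    - [0,0,0]
    - [0,0,0]
    - [0,0,0]
    - [0,0,0]
    - [0,0,0]
    - [0,0,0]
    - [0,0,0]
    - [0,0,0]
    - [0,0,0]
    - [0,0,0]
    - [0,0,0]
    - [0,0,0]
    - [0,0,0]
    - [0,0,0]
    - [0,0,0]
    - [0,0,0]
  hand: [0,0,0,0,0,0,255,255,255,255,255,255,255,255,255,255]
  force: 45

```text
clock: 4.3
eef_pos: [0.5148, -0.3308, 0.0658]
tool_rot: [[-0.931, 0.364, -0.0], [0.364, 0.931, 0.0], [0.0, 0.0, -1.0]]
wrist_force: [0.2, -0.3, 0.1]
grip_width: 0.0339
```

Still closing, so I'll hold.

apply_moves:
  slide:
    - [0,0,0]
    - [0,0,0]
    - [0,0,0]
    - [0,0,0]
    - [0,0,0]
    - [0,0,0]
  dr:
    - [0,0,0]
    - [0,0,0]
    - [0,0,0]
    - [0,0,0]
    - [0,0,0]
    - [0,0,0]
  hand: [255,255,255,255,255,255]

```text
clock: 4.8
eef_pos: [0.5148, -0.3308, 0.0657]
tool_rot: [[-0.931, 0.364, -0.0], [0.364, 0.931, 0.0], [0.0, 0.0, -1.0]]
wrist_force: [-0.6, -0.2, -2.2]
grip_width: 0.0215
```

apply_moves:
  slide:
    - [0,0,-0.06]
    - [0,0,-0.15]
    - [0,0,-0.25]
    - [0,0,-0.35]
    - [0,0,-0.45]
    - [0,0,-0.55]
    - [0,0,-0.55]
    - [0.1,0.1,-0.55]
    - [0.15,0.2,-0.55]
    - [0.17,0.3,-0.55]
    - [0.185,0.4,-0.55]
    - [0.185,0.5,-0.55]
    - [0.185,0.6,-0.55]
    - [0.185,0.7,-0.55]
    - [0.185,0.8,-0.55]
    - [0.185,0.88,-0.55]
    - [0.185,0.93,-0.55]
    - [0.185,0.95,-0.55]
    - [0.185,0.95,-0.55]
  dr:
    - [0,0,0]
    - [0,0,0]
    - [0,0,0]
    - [0,0,0]
    - [0,0,0]
    - [0,0,0]
    - [0,0,0]
    - [0,0,0]
    - [0,0,0]
    - [0,0,0]
    - [0,0,0]
    - [0,0,0]
    - [0,0,0]
    - [0,0,0]
    - [0,0,0]
    - [0,0,0]
    - [0,0,0]
    - [0,0,0]
    - [0,0,0]
  hand: [255,255,255,255,255,255,255,255,255,255,255,255,255,255,255,255,255,255,255]

```text
clock: 6.38
eef_pos: [0.5844, 0.0514, 0.285]
tool_rot: [[-0.932, 0.362, -0.001], [0.362, 0.932, 0.0], [0.001, -0.0, -1.0]]
wrist_force: [0.3, 0.1, -2.8]
grip_width: 0.0217
```

```bash
python3 - <<'E'
from h import *
s=ctrl.read_state();R=np.array(s['tool_rot']);p=np.array(s['eef_pos']);print(s['clock'],p,s['wrist_force'],s['grip_width'])
a=snap('side','s2');b=snap('wrist','w2')
cv2.imwrite('pics/sw2.png',np.vstack([cv2.resize(a[60:340,100:500],(560,392))[:300],cv2.resize(b,(480,300))[:, :] if 0 else cv2.copyMakeBorder(cv2.resize(b,(480,300)),0,0,0,80,0)])[:,:,::-1])
print(R.T@(np.array([.599,.087,.286])-p)/.4)
E
```

```text
6.3833 [0.58437616 0.05143054 0.28498715] [ 0.26694047  0.0578874  -2.77304275] 0.021722166651532922
[-0.00187678  0.09612681 -0.00255855]
```

View pics/sw2.png

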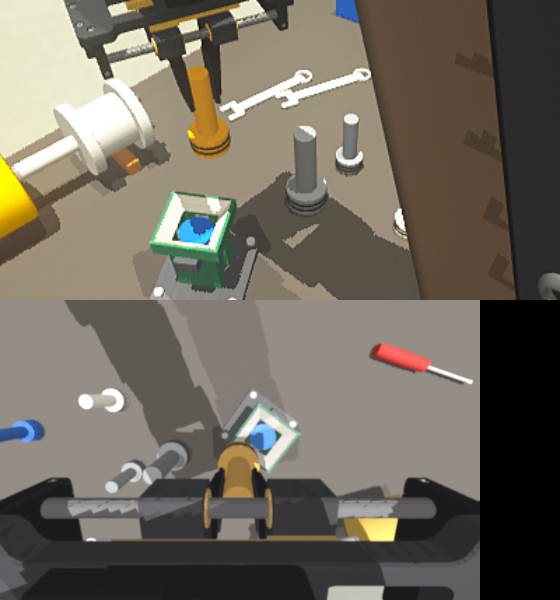

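The brass plug is held upright, with the magazine clear below it. I'll check the magazine estimate against the side and wrist pictures by overlaying the predicted rim.

```bash
python3 - <<'E'
from h import *
def sq(w,z,c=(.599,.087),yaw=33.4):
    a=np.radians(yaw);r=np.array([[np.cos(a),-np.sin(a)],[np.sin(a),np.cos(a)]])
    q=np.array([[1,1],[-1,1],[-1,-1],[1,-1]])*w/2@r.T+c
    return np.c_[q,np.full(4,z)]
out=[]
for c,f,w in(('side','s2',(200,185,100,100)),('wrist','w2',(290,110,130,130))):
    P=[proj(c,sq(.082,.11)),proj(c,sq(.046,.096))]
    i=cv2.imread(f'pics/{f}.png');x,y,ww,h=w;k=400/ww
    j=cv2.resize(i[y:y+h,x:x+ww],(400,400),interpolation=cv2.INTER_CUBIC)
    for q in P: cv2.polylines(j,[np.int32(((q-[x,y])+.5)*k)],True,(0,0,255),1)
    out.append(j)
cv2.imwrite('pics/ov.png',np.hstack(out))
E
```

```text
(no output)
```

View pics/ov.png

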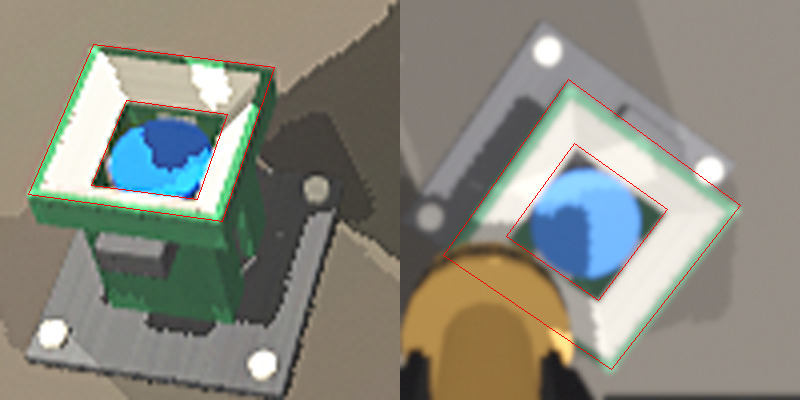

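The overlay fits to about 1 mm in both views. I'll go over the mouth and stop just above the rim.

apply_moves:
  slide:
    - [-0.002,0.05,0]
    - [-0.002,0.096,0]
    - [-0.002,0.096,0]
    - [-0.002,0.096,0.08]
    - [-0.002,0.096,0.16]
    - [-0.002,0.096,0.22]
    - [-0.002,0.096,0.26]
    - [-0.002,0.096,0.26]
    - [-0.002,0.096,0.26]
    - [-0.002,0.096,0.26]
  dr:
    - [0,0,0]
    - [0,0,0]
    - [0,0,0]
    - [0,0,0]
    - [0,0,0]
    - [0,0,0]
    - [0,0,0]
    - [0,0,0]
    - [0,0,0]
    - [0,0,0]
  hand: [255,255,255,255,255,255,255,255,255,255]

```text
clock: 7.32
eef_pos: [0.5996, 0.0845, 0.1832]
tool_rot: [[-0.931, 0.365, 0.002], [0.365, 0.931, 0.0], [-0.002, 0.001, -1.0]]
wrist_force: [0.3, 0.2, -2.6]
grip_width: 0.0214
```

```bash
python3 - <<'E'
from h import *
s=ctrl.read_state();R=np.array(s['tool_rot']);p=np.array(s['eef_pos']);print(s['clock'],p,s['wrist_force'],s['grip_width'],R[2])
print(R.T@(np.array([.599,.087,p[2]])-p)/.4)
a=snap('side','s3')
j=cv2.resize(a[100:300,160:360],(600,600),interpolation=cv2.INTER_CUBIC)
z=p[2]-.0657
P=proj('side',[[.599,.087,z],[.599,.087,z+.1]]);cv2.polylines(j,[np.int32((P-[160,100]+.5)*3)],False,(255,0,0),1)
t=np.linspace(0,6.28,40)
for r,zz in((.021,z),(.021,z+.025),(.011,z+.1)):
    q=proj('side',np.c_[.599+r*np.cos(t),.087+r*np.sin(t),0*t+zz]);cv2.polylines(j,[np.int32((q-[160,100]+.5)*3)],True,(255,0,0),1)
cv2.imwrite('pics/s3c.png',j[:,:,::-1])
E
```

```text
7.3167 [0.59955692 0.08454186 0.18321345] [ 0.33698037  0.21901133 -2.58371572] 0.021444525313991537 [-1.64232185e-03  6.71484294e-04 -9.99998426e-01]
[ 3.54021638e-03  5.21255755e-03 -2.31402785e-06]
```

View pics/s3c.png

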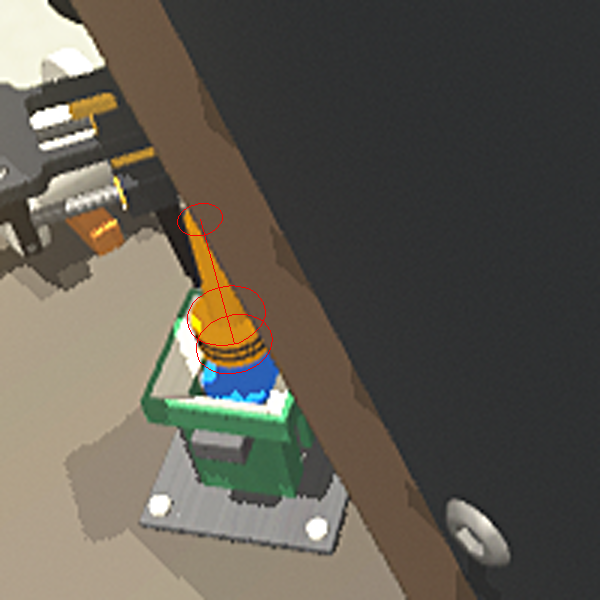

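It is slightly off, by about 2.5 mm. I'll correct that and set the foot onto the follower.

apply_moves:
  slide:
    - [0.0035,0.005,0]
    - [0.0035,0.005,0]
    - [0.0035,0.005,0.015]
    - [0.0035,0.005,0.03]
    - [0.0035,0.005,0.045]
    - [0.0035,0.005,0.06]
    - [0.0035,0.005,0.07]
    - [0.0035,0.005,0.075]
    - [0.0035,0.005,0.075]
    - [0.0035,0.005,0.075]
  dr:
    - [0,0,0]
    - [0,0,0]
    - [0,0,0]
    - [0,0,0]
    - [0,0,0]
    - [0,0,0]
    - [0,0,0]
    - [0,0,0]
    - [0,0,0]
    - [0,0,0]
  hand: [255,255,255,255,255,255,255,255,255,255]

```text
clock: 8.2
eef_pos: [0.5985, 0.0879, 0.152]
tool_rot: [[-0.931, 0.364, -0.0], [0.364, 0.931, 0.0], [0.0, 0.0, -1.0]]
wrist_force: [-1.5, 0.1, 2.4]
grip_width: 0.0214
```

Contact with the follower is clean, at about 5 N with little side load. Now the push.

apply_moves:
  slide:
    - [0,0,0.01]
    - [0,0,0.02]
    - [0,0,0.03]
    - [0,0,0.04]
    - [0,0,0.05]
    - [0,0,0.06]
    - [0,0,0.07]
    - [0,0,0.08]
    - [0,0,0.087]
    - [0,0,0.093]
    - [0,0,0.093]
    - [0,0,0.093]
    - [0,0,0.093]
  dr:
    - [0,0,0]
    - [0,0,0]
    - [0,0,0]
    - [0,0,0]
    - [0,0,0]
    - [0,0,0]
    - [0,0,0]
    - [0,0,0]
    - [0,0,0]
    - [0,0,0]
    - [0,0,0]
    - [0,0,0]
    - [0,0,0]
  hand: [255,255,255,255,255,255,255,255,255,255,255,255,255]

```text
clock: 9.28
eef_pos: [0.5989, 0.0879, 0.1157]
tool_rot: [[-0.931, 0.364, 0.002], [0.364, 0.931, 0.0], [-0.001, 0.001, -1.0]]
wrist_force: [-3.1, 0.3, 10.8]
grip_width: 0.0211
```

```bash
python3 - <<'E'
from h import *
s=ctrl.read_state();print(s['clock'],s['eef_pos'],s['wrist_force'],s['grip_width'])
snap('wrist','w4')
E
```

```text
9.2833 [0.59885203 0.08789013 0.11572062] [-3.05134894  0.29894401 10.75480773] 0.021142721970915643
```

View pics/w4.png

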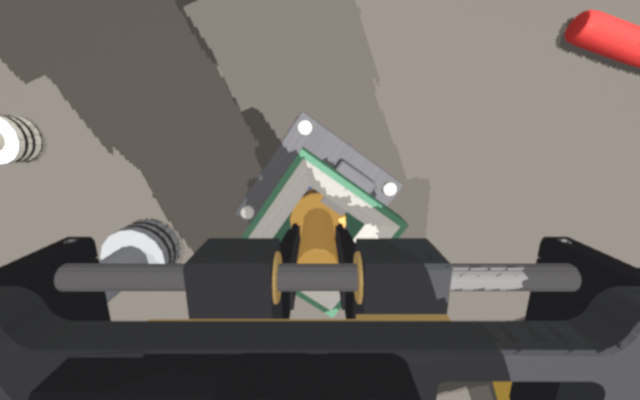

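The wrist force corresponds to 13.4 N of push. The spring model gives about 13 N at 5 mm past the latch, so the plug should be past the catches. The view shows it seated deep and centred. I'll ease up 3 mm, open, then withdraw.

apply_moves:
  slide:
    - [0,0,-0.005]
    - [0,0,-0.008]
    - [0,0,-0.008]
    - [0,0,-0.008]
  dr:
    - [0,0,0]
    - [0,0,0]
    - [0,0,0]
    - [0,0,0]
  hand: [255,255,255,255]

```text
clock: 9.67
eef_pos: [0.5988, 0.0879, 0.119]
tool_rot: [[-0.931, 0.364, 0.002], [0.364, 0.931, 0.0], [-0.001, 0.001, -1.0]]
wrist_force: [-3.4, 0.4, 10.3]
grip_width: 0.0217
```

apply_moves:
  slide:
    - [0,0,0]
    - [0,0,0]
    - [0,0,0]
    - [0,0,0]
    - [0,0,0]
    - [0,0,0]
    - [0,0,0]
    - [0,0,0]
    - [0,0,-0.05]
    - [0,0,-0.15]
    - [0,0,-0.25]
    - [0,0,-0.35]
    - [0,0,-0.4]
    - [0,0,-0.4]
    - [0,0,-0.4]
  dr:
    - [0,0,0]
    - [0,0,0]
    - [0,0,0]
    - [0,0,0]
    - [0,0,0]
    - [0,0,0]
    - [0,0,0]
    - [0,0,0]
    - [0,0,0]
    - [0,0,0]
    - [0,0,0]
    - [0,0,0]
    - [0,0,0]
    - [0,0,0]
    - [0,0,0]
  hand: [0,0,0,0,0,0,0,0,0,0,0,0,0,0,0]

```text
clock: 10.92
eef_pos: [0.5986, 0.0879, 0.2787]
tool_rot: [[-0.931, 0.364, 0.002], [0.364, 0.931, 0.0], [-0.002, 0.001, -1.0]]
wrist_force: [0.7, -0.4, -1.0]
grip_width: 0.095
```

```bash
python3 - <<'E'
from h import *
s=ctrl.read_state();print(s['clock'],s['eef_pos'],s['wrist_force'],s['grip_width'])
a=snap('side','s5');w=snap('wrist','w5');t=np.linspace(0,6.28,40)
def ov(c,i,x,y,w,h):
    k=400/w;j=cv2.resize(i[y:y+h,x:x+w],(400,int(h*k)),interpolation=cv2.INTER_CUBIC)
    for r,zz in((.011,.155),(.021,.08)):
        q=proj(c,np.c_[.599+r*np.cos(t),.087+r*np.sin(t),0*t+zz]);cv2.polylines(j,[np.int32((q-[x,y]+.5)*k)],True,(255,0,0),1)
    return j
cv2.imwrite('pics/f5.png',np.hstack([ov('side',a,140,100,250,250),ov('wrist',w,180,0,300,300)])[:,:,::-1])
E
```

```text
10.9167 [0.59856476 0.08790315 0.2786819 ] [ 0.65689649 -0.3618137  -0.9949643 ] 0.09501673531364646
```

View pics/f5.png

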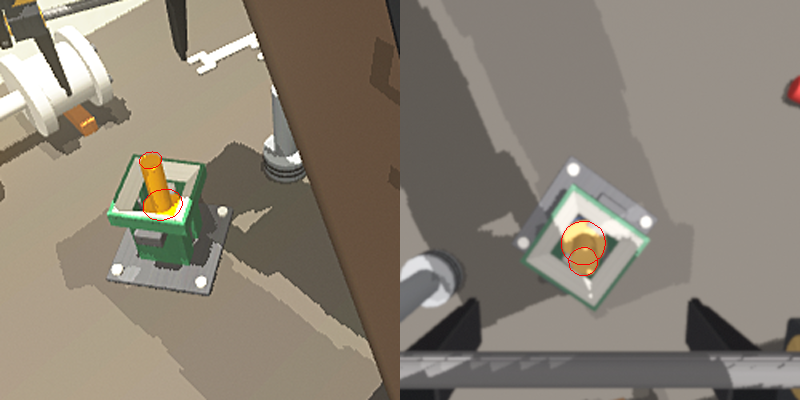

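After release, the stem top sits on the predicted latched ring (0.155 m) and the plug is upright. I'll check the bystanders numerically and hand in.

```bash
python3 - <<'E'
from h import *
b=snap('top','t6')
a=cv2.imread('pics/t0.png')[:,:,::-1]
for n,(x,y) in dict(big=(295,155),steel=(340,160),nylon=(322,232),blue=(418,238)).items():
    A,B=[i[y:y+36,x:x+36].astype(np.float32) for i in(a,b)]
    A,B=A.mean(2),B.mean(2);print(n,abs(A-B).mean(),cv2.matchTemplate(A,B,cv2.TM_CCOEFF_NORMED).item())
for l in('steel_plug','nylon_plug'): print(l,[(np.round(d['pixel']).tolist(),round(d['conf'],2)) for d in models.find_in('top',l)])
ctrl.job_done()
E
```

```text
big 27.866766 0.8377429842948914
steel 29.882198 0.9997845888137817
nylon 22.35674 0.992987871170044
blue 26.312496 0.9912415742874146
steel_plug [([311.0, 182.0], 0.97), ([360.0, 179.0], 0.78)]
nylon_plug [([339.0, 251.0], 0.8)]
the job is handed in; nothing more can be done
```

The brass plug is in the magazine, latched as far as I could check, and the job is handed in at about 11 s on the clock. I gripped it by the upper stem, set it foot first into the funnel and pushed it to about 5 mm past the latch. I then eased up 3 mm, opened the gripper and withdrew to clear air.

- **Push:** the push force came to about 13 N, against about 13 N expected from the spring at that depth.
- **After letting go:** the plug stands upright with its stem top at the latched height (0.155 m) in both the side and wrist views.
- **Other plugs:** the small steel and nylon plugs match their starting pictures (0.99 or better) and are found at the same pixels to within 3.
- **Weaker check:** the large steel look-alike's match was only 0.84. It is still detected at its old spot, so the drop is probably the arm's shadow, but I did not look at that final top picture before handing in. All four compared patches also differed in brightness (22–30 grey levels).

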